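# Latch the ice box lid with its draw latch

## Task

Close up the olive ice box with the draw latch on its top: swing the thrown-back wire loop over, hook its crossbar behind the keeper on the sliding lid, then push the lever over and press it flat past its centre. Once it is flat, keep bearing down on it with closed fingertips at about 15 N (never more than 25 N) for a good half second so that the seal beds in, then let go. Seat the loop gently, without forcing it, leave the lid itself alone, and do not disturb the other bar things.

Things in the scene. Friction and masses are not known exactly. Their poses are not given: they have to be found in the camera images.
- icebox: Olive ice box, 260 (x) x 400 (y) x 100 mm high, fixed. Origin: centre of its underside; x across the latch, y along it from lever to keeper, z up (all x, y, z below are in this frame). The top is a flat deck; from y = 24 mm on it is a sliding lid, flush with the deck. All latch parts lie on the line x = 0.
- lever_pin (a point): Lever hinge pin (runs along x), at x 0, y -20, z 118 mm of the ice box, 18 mm above the deck, in a base 30 mm wide, 34 mm long and 24 mm high.
- lever (a joint): Lever angle, rad: 0 = flat, handle towards -y; 1.57 = upright; 2.35 = thrown fully open, leaning to +y. Starts 1.95 to 2.25; friction keeps it where it is left. With the loop hooked it gets stiff below about 1 rad (up to about 10 N pressed down 45 mm from the pin), passes its centre just before flat and then stays; flat is a hard stop.
- lever_end (a point): Middle of the free end of the lever, a steel plate 23 mm wide (x), 4 mm thick, reaching 62 mm from the hinge pin. Its face turned to +y when open is its top face when flat (then 20 mm above the deck).
- loop: Wire loop. Origin on its pin, which goes through the lever 16 mm from the hinge pin; it swings freely about it. A rigid steel U with side arms 5 mm thick at x = -21 and +21 mm, 80 mm long from pin to crossbar. Starts thrown back, lying on the deck behind the base (-y side); it must swing over the top to the keeper (+y side).
- loop_bar (a point): Middle of the loop's crossbar (6 mm thick, along x). On each end sits a roller 14 mm in diameter; their flat outer ends are 52 mm apart along x: pinch there, one finger at each side; the loop may turn in the grasp. Lying on deck or lid, the bar's centre is 7 mm above it.
- keeper (a point): Middle of the keeper's throat, 9 mm above the lid; the seated bar lies within 5 mm of it. The keeper is a steel hook 16 mm wide (x): a post 18 mm high, 3 to 8 mm to -y of this point, with a top lip (underside 14 mm above the lid) reaching 3 mm to +y of it. Lower the bar beyond the lip, 7 to 13 mm to +y of this point; it is then drawn back under the lip.
- hatch (a joint): Opening of the sliding lid, m: 0.008 = standing off its seal (start), 0 = hard shut. Only the latch draws it shut, along -y, against its springy seal (18 N to start, then 9 N per mm), to about 0.003 (must end below 0.0045).
- coasters: Pair of stacked wooden coasters, 80 mm across, 16 mm high, on the deck. Origin under its centre. Bystander.
- jigger: Steel spirit measure, 42 mm across, 62 mm high, on the deck. Origin under its centre. Bystander.
- shaker: Steel shaker, 86 mm across, 195 mm high. Origin under its centre. Bystander.
- dispenser: Clear plastic push dispenser bottle, 68 mm across, 167 mm high. Origin under its centre. Bystander.
- mould: Orange ice ball mould, 82 mm across, 74 mm high. Origin under its centre. Bystander.
- tumbler: Glass tumbler, 76 mm across, 85 mm high. Origin under its centre. Bystander.

How it is judged:
By the outcome, as a careful person would: the job done as asked, in the order asked, and still so for the second after the job is handed in, with the robot touching nothing.
It also fails if it takes over 61 s, if anything falls off the work surface, if the arm or the gripper's body presses on something with over 40 N, if the wrist force passes 120 N, or if a joint passes its speed limit or range.

## Robot

A 6-joint arm with a two-finger parallel gripper is mounted at the origin on the work surface. World frame = base frame: x ahead of the robot, y to its left, z up, the work surface at z = 0. Lengths are in mm, angles in rad, forces in N, time in s.
With the tool pointing down it reaches from about 325 to 900 mm from the base axis. Payload 6.1 kg.
Tool frame: the origin (TCP) lies where the fingers leave the gripper's body, on its centre line; the fingertips stand 70 mm ahead of it and the grasp point (between the pads) lies 51 mm ahead of it; z points along the fingers, y is the direction in which the jaws open and shut (so a half turn about z gives the same grasp; the last joint's range is limited). The gripper opens to 87 mm and grips with 3 to 60 N. Pads are 19 mm wide; open, the fingers measure 117 mm over their backs; the gripper's body (75 mm by 190 mm) begins 51 mm behind the grasp point.
Start: joints at [1.17, 0.22, 1.526, -0, 1.395, -0.126], TCP at [169.595, 601.543, 292.238] pointing down, gripper open.
Joint ranges: [-2.98, 2.98], [-0.91, 2.08], [0.09, 2.57], [-1.24, 4.39], [0.2, 2.65], [-2.68, 2.68]. Speed limits (rad/s): [2.57, 2.57, 3.01, 3.14, 3.14, 3.14].

## Interface

Orientations are given as a unit quaternion [x, y, z, w].
In Python, from plant import arm gives the robot as it stands.
- The arm moves only by the shell command python3 -m crank 'ROWS' [FORCE]. ROWS is JSON, a list of rows, each a list of 7 numbers: the turn, a rotation vector about the tool's x, y, z normalised to -1 to 1, where 1 is pi/2 rad, then the shift along the tool's x, y, z normalised to -1 to 1, where 1 is 300 mm, then the opening, from -1 (shut) to 1 (fully open). A call has 1 to 5 rows; each row is the pose to reach, as a shift and turn from the pose commanded when the call began, along the tool's axes at that moment; what a row does not reach only later rows make up. A row lasts 1/12 s, in which the tool goes at most 41.7 mm and 7.16 degrees, less where a joint would pass 70% of its speed; a pose out of reach is approached as far as the arm can. A call with a number of a shift or a turn outside -1 to 1 is refused whole. A call with a gripper value outside its range is refused whole. The fingers move at their own pace and stop on an object; FORCE is the grip in N (left out, the last holds). Time passes only in rows, so rows that repeat a pose let the fingers close. It gives the time, the measured TCP pose, the force and the opening at its end, in the units of the state.
- arm.read_state(): the state, without advancing time (a new reading comes with each control period).
- arm.snapshot(name): name is "side" or "top" or "wrist"; returns (picture, depth): 400x640x3 uint8, blue, green, red; 400x640 float32, mm along the optical axis (not along the pixel's ray), 0 where there is no reading.
- arm.camera_params(name): a dict with "fovy" (degrees; the focal length in pixels is half the picture's height over the tangent of half this angle, whatever the lens; pixels are square), "cx", "cy" (the principal point, pixels), "extrinsics" (4x4, takes a point from world to camera coordinates); the wrist camera has in their place "T_tool_cam" (4x4, takes a point from camera to tool coordinates, whose origin is the TCP and whose axes are the flange's). Camera axes: x right, y down, z forward; pixel columns grow to the right and rows downward; lengths in mm; the calibration is good to about 2 mm. A picture is of the moment at which its call begins: read the wrist's pose just before it. camera_params takes no time and is no camera call.
- arm.sign_off(): hands the job in, once; it reports no verdict.
Trained networks look in the newest picture that a camera, given by its name, has taken for a name from the list of things; names that differ only in an ending like _2 or _b are one class to them, and where a whole thing is asked for, a point or a joint stands for the part that bears it (a point fixed in the world has none). Each returns a list of dicts, best first, with "score" (0 to 1); they miss things now and then, are a little off and sometimes report something else, mostly with a low value. They report only what shows in the picture. A call takes as long as a camera call.
- arm.spot_in(camera, thing): "position" ([x, y, z] in mm, in the coordinates of the camera as it stood for that picture, good to about 4 mm: the middle of the surface that is visible of it).
- arm.masks_of(camera, thing): "mask" (400x640 bool, what is visible of it).
The state is a dict: "time_s": time; "q": joint angles; "joint_velocities": joint speeds; "effort": joint torques, N m; "tool_pos": TCP position; "eef_rot": TCP orientation; "wrist_force": force on the tool from outside, world axes, zero at the start; "torque": the same for the moment, N m; "width": finger opening in mm.
Only numpy, scipy, OpenCV 4.12 (cv2) and the standard library are available. Lean on these libraries where they do the work, as an engineer would, in place of code of your own. Each camera call takes 0.05 s, during which the arm holds its last target.

## Working session

There is one attempt and no reset: what is moved stays moved. The work goes in short steps, Python scripts to look and compute and a shell command to move; the robot and the scene stay as the last step left them, time stands still between calls to the robot, and variables do not carry over. Pictures are saved under pics/ and viewed, and the job is handed in when it is done.

```bash
ls; mkdir -p pics; python3 - <<'E'
from plant import arm
import cv2, json
s=arm.read_state(); print({k:s[k] for k in s})
for n in ("side","top","wrist"):
    p,d=arm.snapshot(n); cv2.imwrite(f"pics/a_{n}.png",p)
    c=arm.camera_params(n); print(n,c)
E
```

```text
pics
{'time_s': 0.0, 'q': array([ 1.16989640e+00,  2.21234235e-01,  1.52761687e+00,  5.16887401e-06,
        1.39471305e+00, -1.26086601e-01]), 'joint_velocities': array([ 4.56961935e-04,  7.67044719e-04, -1.13048155e-03,  1.32625742e-03,
        7.57005738e-05, -1.09382886e-04]), 'effort': array([ 1.06559070e-03, -4.94615293e+01, -3.87383652e+01,  6.98605506e-02,
        5.69038780e-02, -1.86306393e-04]), 'tool_pos': array([169.40493415, 601.09159529, 291.12906344]), 'eef_rot': array([ 1.36975069e-01,  9.90574005e-01, -9.51065540e-04, -2.59199651e-04]), 'wrist_force': array([-0.4104898 ,  0.20614204, -0.01334394]), 'torque': array([-0.01584898,  0.0377438 ,  0.02245002]), 'width': 87.10363670308912}
side {'fovy': 46.721452054475265, 'cx': 317.93999699922495, 'cy': 201.89129217258727, 'extrinsics': array([[ 7.78353038e-01, -6.27807005e-01,  4.99124279e-03,
        -4.48823388e+02],
       [-3.96723019e-01, -4.97986471e-01, -7.71116282e-01,
         3.14156128e+02],
       [ 4.86597775e-01,  5.98220560e-01, -6.36674773e-01,
         1.01940132e+03],
       [ 0.00000000e+00,  0.0000000
[... 233 characters left out ...]
,
       [-9.84329303e-01, -1.93194005e-02, -1.75278587e-01,
         5.73088323e+02],
       [ 1.75225918e-01,  4.39932813e-03, -9.84518422e-01,
         1.22895527e+03],
       [ 0.00000000e+00,  0.00000000e+00,  0.00000000e+00,
         1.00000000e+00]])}
wrist {'fovy': 62.725030447907706, 'cx': 321.5671898076444, 'cy': 197.92203537825915, 'T_tool_cam': array([[-6.49926507e-04, -9.62590186e-01, -2.70960720e-01,
         7.29036469e+01],
       [ 9.99999689e-01, -7.46576660e-04,  2.53620012e-04,
         1.58371074e+00],
       [-4.46425084e-04, -2.70960471e-01,  9.62590372e-01,
        -9.21347197e+01],
       [ 0.00000000e+00,  0.00000000e+00,  0.00000000e+00,
         1.00000000e+00]])}
```

View pics/a_side.png

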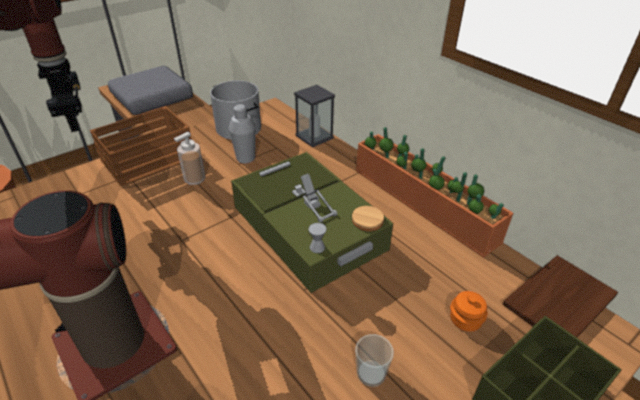

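View pics/a_top.png

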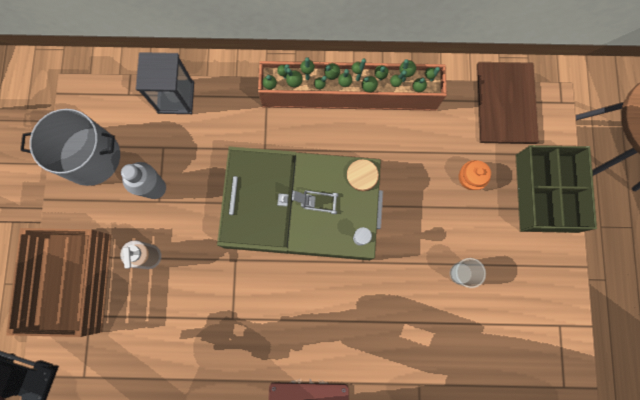

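View pics/a_wrist.png

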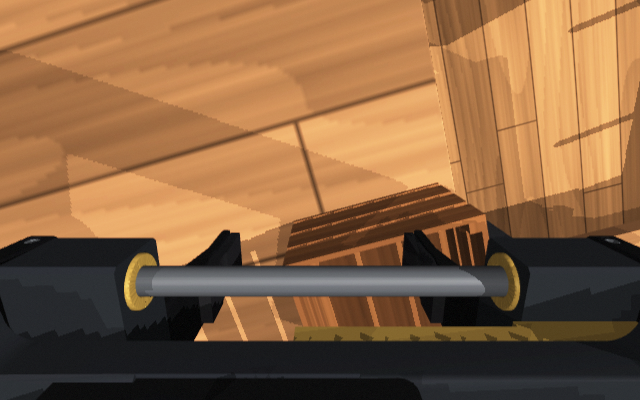

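```bash
cat > h.py <<'E'
from plant import arm
import numpy as np, cv2
from scipy.spatial.transform import Rotation as R
def K(n):
    c=arm.camera_params(n); f=200/np.tan(np.radians(c["fovy"]/2)); return f,c["cx"],c["cy"],c
def Twc(n,s=None):
    f,cx,cy,c=K(n)
    if n!="wrist": return np.linalg.inv(c["extrinsics"])
    s=s or arm.read_state(); T=np.eye(4);T[:3,:3]=R.from_quat(s["eef_rot"]).as_matrix();T[:3,3]=s["tool_pos"]; return T@c["T_tool_cam"]
def cloud(n,d,T):
    f,cx,cy,c=K(n); v,u=np.mgrid[:400,:640]
    P=np.stack([(u-cx)/f*d,(v-cy)/f*d,d],-1); return P@T[:3,:3].T+T[:3,3]
def proj(n,p,T):
    f,cx,cy,c=K(n); q=np.linalg.inv(T)@np.r_[p,1]; return cx+f*q[0]/q[2],cy+f*q[1]/q[2]
E
python3 - <<'E'
from h import *
for n in("top","side"):
    p,d=arm.snapshot(n); T=Twc(n); P=cloud(n,d,T)
    r=arm.masks_of(n,"icebox"); print(n,[(x["score"],x["mask"].sum()) for x in r][:3])
    m=r[0]["mask"]; Q=P[m&(d>0)]; print(np.percentile(Q[:,2],[5,50,95]))
    Q=Q[abs(Q[:,2]-np.median(Q[:,2]))<6]
    (c,wh,a)=cv2.minAreaRect(Q[:,:2].astype(np.float32)); print(c,wh,a, np.median(Q[:,2]))
    for t in("lever_end","lever_pin","loop_bar","loop","keeper","lever","coasters","jigger"):
        r=arm.spot_in(n,t); print(t,[(round(x["score"],2),np.round((T@np.r_[x["position"],1])[:3])) for x in r][:2])
    big=cv2.resize(p[150:300,200:400] if n=="top" else p[140:290,220:420],None,fx=4,fy=4,interpolation=cv2.INTER_CUBIC); cv2.imwrite(f"pics/b_{n}.png",big)
E
```

```text
top [(0.98, np.int64(14838))]
[ 91.86709122  99.45718632 105.1179377 ]
(566.9434204101562, 30.92803955078125) (400.1805725097656, 261.37884521484375) 86.33236694335938 99.49840752913997
lever_end [(0.76, array([566.,   9., 127.]))]
lever_pin [(0.59, array([560.,  41.,  97.]))]
loop_bar [(0.62, array([570., -36., 116.]))]
loop [(0.62, array([563., -41., 117.]))]
keeper [(0.94, array([569., 144.,  99.])), (0.71, array([601., 422., 141.]))]
lever [(0.7, array([564.,  12., 127.]))]
coasters [(0.56, array([ 635., -126.,  116.]))]
jigger [(0.77, array([ 471., -126.,  160.]))]
side [(0.58, np.int64(12271))]
[ 20.58826668 101.83835653 108.46995541]
(565.2681274414062, 32.599517822265625) (406.4314270019531, 264.2148132324219) 86.4342269897461 102.66537405538622
lever_end [(0.72, array([565.,  15., 130.]))]
lever_pin [(0.77, array([530., -16., 104.]))]
loop_bar [(0.71, array([556., -41., 115.]))]
loop [(0.72, array([ 471., -135.,  155.])), (0.58, array([557., -40., 114.]))]
keeper [(0.95, array([554., 140., 103.]))]
lever [(0.71, array([562.,  15., 133.]))]
coasters [(0.68, array([ 630., -135.,  120.]))]
jigger [(0.78, array([ 469., -131.,  156.]))]
```

View pics/b_top.png

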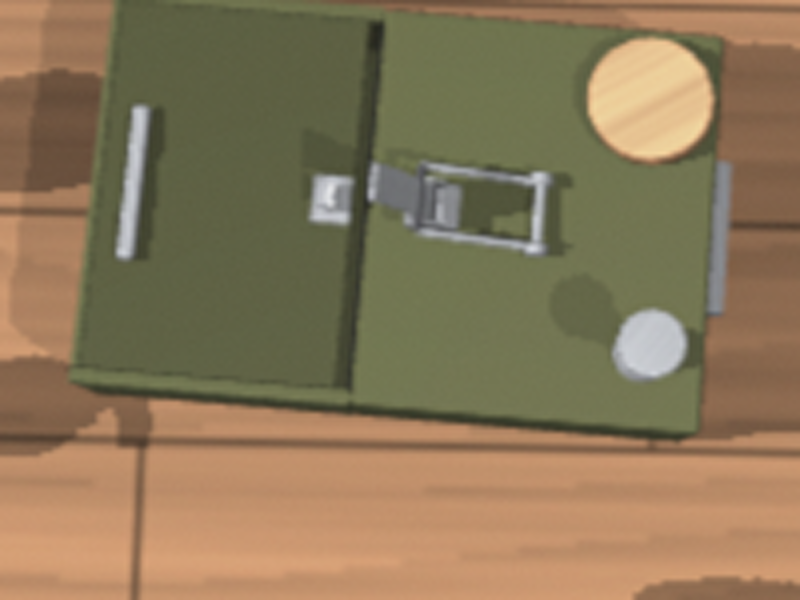

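View pics/b_side.png

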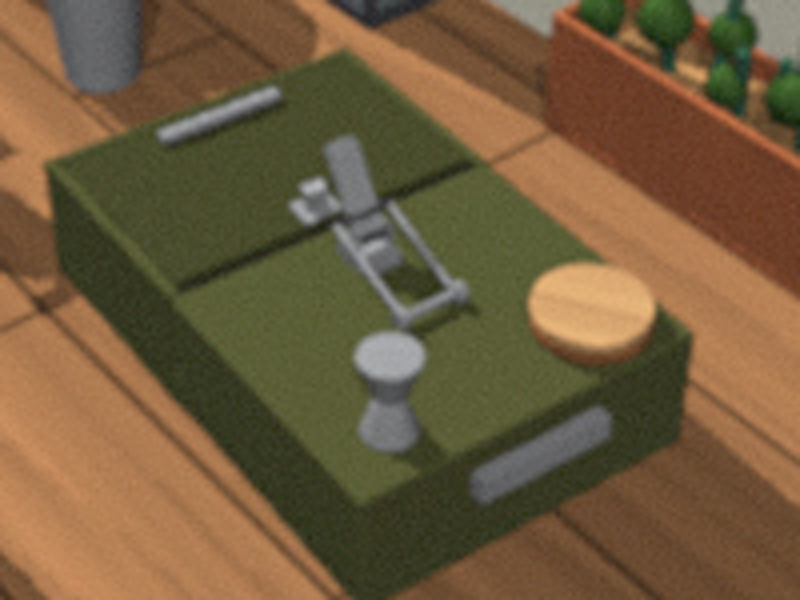

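```bash
cat >> h.py <<'E'
YAW=np.radians(-3.67); C=np.array([566.5,31.,0.])
def setbox(yaw,c):
    global YAW,C; YAW=yaw; C=np.array(c,float)
def BR(): return R.from_euler("z",YAW).as_matrix()
def b2w(p): return BR()@np.array(p,float)+C
def w2b(p): return (np.asarray(p)-C)@BR()
def Rtool(tilt=0.):  # tool y=box x, tool x = box y, z down; tilt about tool y
    M=BR()@np.array([[0,1,0],[1,0,0],[0,0,-1.]]); return M@R.from_euler("y",tilt).as_matrix()
def go(pw,Rm,s=None):
    s=s or arm.read_state(); R0=R.from_quat(s["eef_rot"]).as_matrix()
    sh=R0.T@(np.array(pw)-s["tool_pos"]); rv=R.from_matrix(R0.T@Rm).as_rotvec()
    print("turn",np.round(rv/(np.pi/2),4),"shift",np.round(sh/300,4), "mm",np.round(sh,1))
def st():
    s=arm.read_state(); print("t",round(s["time_s"],2),"tcp_box",np.round(w2b(s["tool_pos"]),1),"F",np.round(s["wrist_force"],1),"w",round(s["width"],1)); return s
E
python3 - <<'E'
from h import *
go(b2w([0,-20,340]),Rtool())
s=arm.read_state(); go(s["tool_pos"]+np.array([150,-150,60]),Rtool())
E
```

```text
turn [-0.      0.      0.8658] shift [-1.8034 -1.5366 -0.1592] mm [-541.  -461.   -47.8]
turn [-0.      0.      0.8658] shift [-0.6169 -0.3456 -0.2   ] mm [-185.1 -103.7  -60. ]
```

```bash
python3 -m crank '[[0,0,0.39,-0.55,-0.47,-0.16],[0,0,0.39,-0.55,-0.47,-0.16]]' ; python3 -m crank '[[0,0,0.39,-0.45,-0.4,-0.16,1],[0,0,0.39,-0.45,-0.4,-0.16,1],[0,0,0.39,-0.45,-0.4,-0.16,1],[0,0,0.39,-0.45,-0.4,-0.16,1],[0,0,0.39,-0.45,-0.4,-0.16,1]]' ; python3 -c "
from h import *
go(b2w([0,-20,340]),Rtool())"
```

```text
time_s: 1.57
tool_pos: [268.9, 446.8, 341.8]
eef_rot: [0.433, 0.901, 0.001, 0.001]
wrist_force: [1.6, 0.1, -0.6]
width: 87.3
turn [1.400e-03 3.000e-04 4.709e-01] shift [-1.7512 -0.1376  0.0079] mm [-525.4  -41.3    2.4]validation failed for argument at $[0]...
```

```bash
python3 -m crank '[[0,0,0.39,-0.65,-0.05,0,1],[0,0,0.39,-0.65,-0.05,0,1],[0,0,0.39,-0.65,-0.05,0,1],[0,0,0.39,-0.65,-0.05,0,1],[0,0,0.39,-0.65,-0.05,0,1]]'  ; python3 -c "
from h import *
go(b2w([0,-20,340]),Rtool())"
```

```text
time_s: 1.98
tool_pos: [379.8, 286.1, 340.6]
eef_rot: [0.684, 0.729, 0.0, 0.001]
wrist_force: [0.4, -0.0, -0.5]
width: 87.1
turn [0.0008 0.0003 0.0811] shift [-0.9542  0.5588  0.0032] mm [-286.3  167.6    1. ]
```

```bash
python3 -m crank '[[0,0,0.08,-0.55,0.33,0,1],[0,0,0.08,-0.55,0.33,0,1],[0,0,0.08,-0.55,0.33,0,1],[0,0,0.08,-0.55,0.33,0,1],[0,0,0.08,-0.55,0.33,0,1]]'  ; python3 -c "
from h import *
go(b2w([0,-20,340]),Rtool())"
```

```text
time_s: 2.4
tool_pos: [490.5, 127.8, 340.5]
eef_rot: [0.727, 0.687, 0.0, 0.001]
wrist_force: [-0.9, 0.4, -0.1]
width: 87.3
turn [0.0008 0.0006 0.0044] shift [-0.3745  0.2709  0.0023] mm [-112.3   81.3    0.7]
```

```bash
python3 -m crank '[[0,0,0,-0.375,0.27,0,1],[0,0,0,-0.375,0.27,0,1],[0,0,0,-0.375,0.27,0,1],[0,0,0,-0.375,0.27,0,1],[0,0,0,-0.375,0.27,0,1]]'  ; python3 - <<'E'
from h import *
s=st(); T=Twc("wrist",s); p,d=arm.snapshot("wrist"); P=cloud("wrist",d,T); np.savez("w1.npz",p=p,d=d,T=T)
cv2.imwrite("pics/c.png",p)
for t in("lever_end","lever_pin","loop_bar","keeper","icebox"):
    r=arm.spot_in("wrist",t); print(t,[(round(x["score"],2),np.round(w2b((T@np.r_[x["position"],1])[:3]),1)) for x in r][:2])
E
```

```text
time_s: 2.82
tool_pos: [564.8, 11.2, 339.8]
eef_rot: [0.728, 0.686, -0.0, 0.0]
wrist_force: [-0.2, -0.1, -0.2]
width: 87.4
t 2.82 tcp_box [ -0.4 -19.9 339.8] F [-0.2 -0.1 -0.2] w 87.4
lever_end [(0.64, array([  1.1, -15.8, 129.5])), (0.58, array([-1. , 35. , 98.9]))]
lever_pin [(0.71, array([ -3.2,  35.6, 102.3]))]
loop_bar [(0.95, array([ -0.5, -67.1, 118.1]))]
keeper [(0.76, array([ 0.1, 92.1, 99.7]))]
icebox [(0.83, array([-0.6, 34.9, 97.3]))]
```

View pics/c.png

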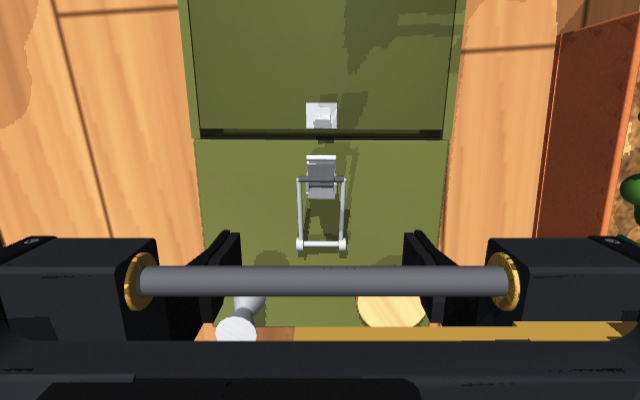

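```bash
python3 - <<'E'
from h import *
z=np.load("w1.npz"); d=z["d"]; P=cloud("wrist",d,z["T"]); B=w2b(P)
f,cx,cy,c=K("wrist")
def ray(u,v,zz):
    T=z["T"]; r=T[:3,:3]@np.array([(u-cx)/f,(v-cy)/f,1]); t=(zz-T[2,3])/r[2]; return np.round(w2b(T[:3,3]+r*t),1)
for u,v in[(300,243),(321,243),(343,243),(321,243)]: print("bar",ray(u,v,107+5))
print("lid edge",ray(321,139,100), "seam keeper")
for v in range(96,260,3): print(v,np.round(B[v,321],0),np.round(B[v,314],0),np.round(B[v,299],0),np.round(B[v,343],0))
# deck edges
deck=(abs(B[...,2]-100)<4)&(d>0); m=np.zeros_like(deck); m[150:230]=1
for v in(160,190,220):
    u=np.where(deck[v])[0]; print(v,u.min(),u.max(),np.round(B[v,u.min()],1),np.round(B[v,u.max()],1))
print(np.median(B[deck][:,2]))
big=cv2.resize(z["p"][90:260,260:390],None,fx=4.5,fy=3.5*1,interpolation=cv2.INTER_CUBIC); cv2.imwrite("pics/c2.png",big)
E
```

```text
bar [-21.3 -83.9 112. ]
bar [  0.8 -83.8 112. ]
bar [ 23.9 -83.7 112. ]
bar [  0.8 -83.8 112. ]
lid edge [  0.4  23.4 100. ] seam keeper
96 [ 0. 64. 99.] [-7. 64. 99.] [-21.  64.  99.] [22. 65. 99.]
99 [  0.  62. 100.] [ -7.  62. 100.] [-21.  62. 100.] [ 22.  62. 100.]
102 [  0.  59. 100.] [ -7.  59. 102.] [-21.  59.  99.] [22. 59. 99.]
105 [  0.  56. 103.] [ -7.  56. 101.] [-21.  56. 100.] [ 22.  56. 100.]
108 [  0.  53. 117.] [ -6.  53. 118.] [-21.  53. 100.] [22. 53. 99.]
111 [  0.  51. 117.] [ -6.  51. 118.] [-21.  50. 100.] [22. 51. 99.]
114 [  0.  48. 118.] [ -6.  48. 120.] [-21.  48. 100.] [22. 48. 99.]
117 [  0.  45. 118.] [ -6.  45. 117.] [-21.  45.  99.] [22. 45. 99.]
120 [  0.  42. 101.] [ -7.  42. 101.] [-21.  42.  99.] [22. 42. 99.]
123 [  0.  39. 101.] [ -7.  39. 101.] [-21.  39. 100.] [ 22.  39. 100.]
126 [  0.  36. 101.] [ -7.  36. 101.] [-21.  36. 100.] [22. 36. 99.]
129 [ 0. 28. 20.] [-8. 28. 19.] [-27.  28.  19.] [27. 28. 19.]
132 [ 0. 24. 18.] [-8. 24. 20.] [-27.  24.  19.] [27. 24. 20.]
135 [ 0. 24. 58.] [-7. 24. 60.] [-24.  24.  62.] [25. 24. 58.]
138 [ 0. 24. 9
[... 2420 characters left out ...]
 -7. -86.  98.] [-22. -80. 112.] [ 24. -80. 112.]
243 [  1. -85. 109.] [ -7. -85. 110.] [-22. -83. 113.] [ 24. -84. 112.]
246 [  1. -93.  99.] [ -7. -93. 100.] [-22. -86. 114.] [ 24. -86. 114.]
249 [  1. -96.  99.] [ -7. -97.  99.] [-23. -91. 112.] [ 24. -91. 112.]
252 [   1. -100.  100.] [  -7. -100.  100.] [ -23. -100.   99.] [  25. -100.   98.]
255 [   1. -104.   99.] [  -7. -104.   99.] [ -23. -103.  100.] [  25. -104.   99.]
258 [   1. -108.   99.] [  -7. -107.   99.] [ -24. -107.  100.] [  25. -107.   99.]
160 195 609 [-128.6    1.4   97.9] [290.7   3.9 103.3]
190 198 603 [-128.3  -30.1   98.6] [291.9 -27.2 103.5]
220 201 639 [-128.6  -63.7   97.9] [340.  -60.6 101.4]
99.52143649752081
```

View pics/c2.png

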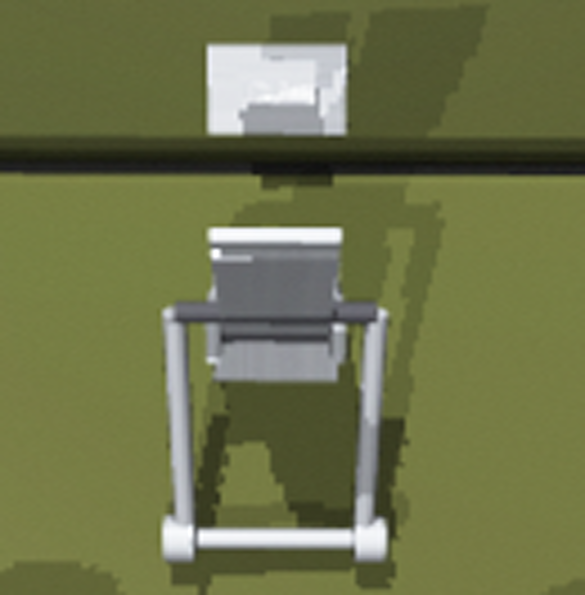

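```bash
python3 -c "
from h import *
go(b2w([0.8,-86,220]),Rtool());go(b2w([0.8,-86,172]),Rtool())"
```

```text
turn [ 0.0001 -0.0002  0.0071] shift [-0.2358  0.0083  0.4014] mm [-70.7   2.5 120.4]
turn [ 0.0001 -0.0002  0.0071] shift [-0.2359  0.0083  0.5614] mm [-70.8   2.5 168.4]
```

```bash
python3 -c "
from h import *
s=st(); print(s['tool_pos'],s['eef_rot'])
print(arm.read_state()['tool_pos'])"
```

```text
t 3.12 tcp_box [ -2.5 -15.3 340.5] F [-0.7  0.3  1. ] w 86.8
[563.02493285  15.86606371 340.450982  ] [ 7.25565780e-01  6.88152797e-01  1.52416559e-04 -6.96128726e-05]
[563.02493285  15.86606371 340.450982  ]
```

```bash
python3 -m crank '[[0,0,0.007,-0.236,0.0083,0.4,1],[0,0,0.007,-0.236,0.0083,0.4,1],[0,0,0.007,-0.236,0.0083,0.4,1],[0,0,0.007,-0.236,0.0083,0.4,1],[0,0,0.007,-0.236,0.0083,0.4,1]]'  ; python3 -m crank '[[0,0,0,0,0,0,1],[0,0,0,0,0,0,1],[0,0,0,0,0,0,1]]'; python3 - <<'E'
from h import *
s=st(); T=Twc("wrist",s); p,d=arm.snapshot("wrist"); cv2.imwrite("pics/d.png",p); np.savez("w2.npz",p=p,d=d,T=T)
s=st()
B=w2b(cloud("wrist",d,T)); m=(abs(B[...,0])<30)&(B[...,1]<-70)&(B[...,1]>-105)&(B[...,2]>104)&(B[...,2]<118)&(d>0)
v,u=np.where(m); print(len(u),u.min(),u.max(),v.min(),v.max()); Q=B[m]; print(np.percentile(Q,[1,50,99],axis=0))
go(b2w([0.8,-86,172]),Rtool(),s)
E
```

```text
time_s: 3.53
tool_pos: [559.6, -56.3, 216.3]
eef_rot: [0.73, 0.683, -0.002, -0.003]
wrist_force: [-1.1, -0.3, -0.6]
width: 87.1
time_s: 3.78
tool_pos: [563.7, -55.6, 223.2]
eef_rot: [0.73, 0.684, 0.001, 0.002]
wrist_force: [-0.0, 0.3, 0.2]
width: 87.0
t 3.78 tcp_box [  2.8 -86.6 223.2] F [-0.   0.3  0.2] w 87.0
t 3.83 tcp_box [  2.6 -86.7 222.9] F [ 0.1 -0.8  0.8] w 87.4
1136 275 354 201 231
[[-25.53232754 -91.51823541 105.43268607]
 [  0.41497932 -84.25958231 110.32306876]
 [ 25.97620426 -70.51115713 114.4357989 ]]
turn [ 0.0027  0.0003 -0.0003] shift [ 0.0024 -0.0068  0.1697] mm [ 0.7 -2.1 50.9]
```

View pics/d.png

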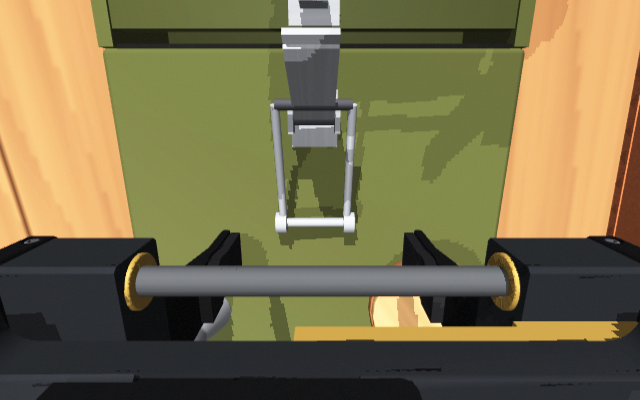

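```bash
python3 -m crank '[[0,0,0,0.005,-0.007,0.08,1],[0,0,0,0.005,-0.007,0.14,1],[0,0,0,0.005,-0.007,0.168,1],[0,0,0,0.005,-0.007,0.168,1],[0,0,0,0.005,-0.007,0.168,1]]'  ; python3 - <<'E'
from h import *
s=st(); T=Twc("wrist",s); p,d=arm.snapshot("wrist"); cv2.imwrite("pics/e.png",p)
st()
E
```

```text
time_s: 4.25
tool_pos: [561.0, -54.5, 171.2]
eef_rot: [0.73, 0.684, 0.001, 0.001]
wrist_force: [-0.4, -0.1, 0.6]
width: 87.0
t 4.25 tcp_box [  0.  -85.7 171.2] F [-0.4 -0.1  0.6] w 87.0
t 4.3 tcp_box [  0.  -85.8 171.1] F [ 0.4 -0.2 -0.7] w 86.9
```

View pics/e.png

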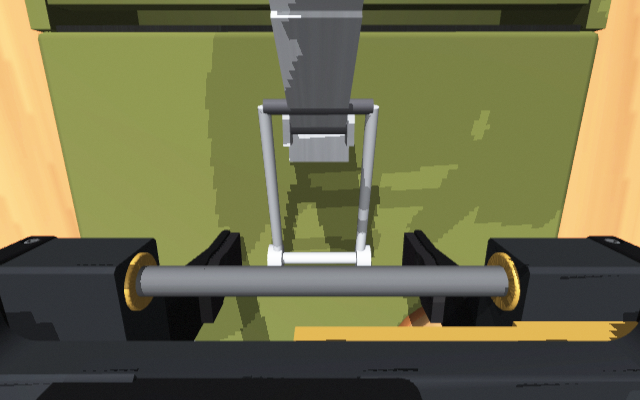

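```bash
python3 -m crank '[[0,0,0,0,0,0,0],[0,0,0,0,0,0,0],[0,0,0,0,0,0,0],[0,0,0,0,0,0,0],[0,0,0,0,0,0,0]]' 8  ; python3 - <<'E'
from h import *
s=st(); T=Twc("wrist",s); p,d=arm.snapshot("wrist"); cv2.imwrite("pics/f.png",p)
for y in(-30,30): print(proj("wrist",(np.r_[s["tool_pos"]]+R.from_quat(s["eef_rot"]).apply([0,y,70])),T))
E
```

```text
time_s: 4.72
tool_pos: [560.3, -54.9, 170.1]
eef_rot: [0.73, 0.683, 0.0, 0.0]
wrist_force: [-0.7, 0.8, 2.0]
width: 61.7
t 4.72 tcp_box [ -0.7 -86.1 170.1] F [-0.7  0.8  2. ] w 61.7
(np.float64(263.0704354027075), np.float64(251.3953981294204))
(np.float64(374.6522092490799), np.float64(251.29587983750292))
```

View pics/f.png

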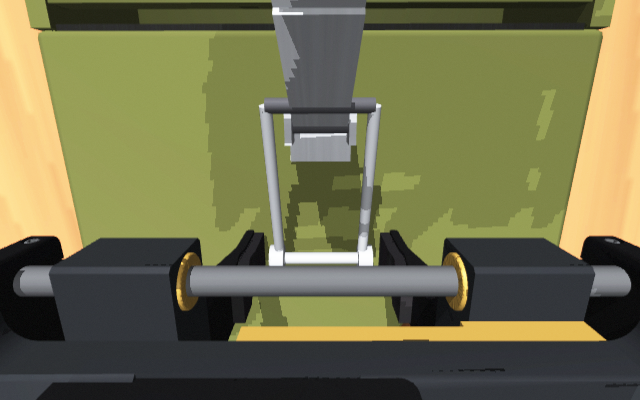

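```bash
python3 -m crank '[[0,0,0,0,0,-0.006,0],[0,0,0,0,0,-0.006,0],[0,0,0,0,0,-0.006,0],[0,0,0,0,0,-0.006,0],[0,0,0,0,0,-0.006,0]]' 8  ; python3 - <<'E'
from h import *
s=st()
E
```

```text
time_s: 5.18
tool_pos: [560.0, -54.9, 171.3]
eef_rot: [0.73, 0.683, -0.0, -0.0]
wrist_force: [-0.8, -0.4, -0.9]
width: 51.9
t 5.18 tcp_box [ -1.  -86.1 171.3] F [-0.8 -0.4 -0.9] w 51.9
```

```bash
python3 - <<'E'
import numpy as np
r=80;p=lambda a:r*np.array([np.cos(np.radians(a)),np.sin(np.radians(a))])
a=198
while a>-15:
    b=[a-9*k for k in range(1,6)]
    print(a,[(round(x/300,4),round(-z/300,4)) for x,z in (p(c)-p(a) for c in b)]); a=b[-1]
E
```

```text
198 [(np.float64(-0.0098), np.float64(-0.0407)), (np.float64(-0.0131), np.float64(-0.0824)), (np.float64(-0.0098), np.float64(-0.1241)), (np.float64(0.0), np.float64(-0.1648)), (np.float64(0.016), np.float64(-0.2035))]
153 [(np.float64(0.0219), np.float64(-0.0357)), (np.float64(0.049), np.float64(-0.0675)), (np.float64(0.0809), np.float64(-0.0947)), (np.float64(0.1165), np.float64(-0.1165)), (np.float64(0.1552), np.float64(-0.1326))]
108 [(np.float64(0.0407), np.float64(-0.0098)), (np.float64(0.0824), np.float64(-0.0131)), (np.float64(0.1241), np.float64(-0.0098)), (np.float64(0.1648), np.float64(0.0)), (np.float64(0.2035), np.float64(0.016))]
63 [(np.float64(0.0357), np.float64(0.0219)), (np.float64(0.0675), np.float64(0.049)), (np.float64(0.0947), np.float64(0.0809)), (np.float64(0.1165), np.float64(0.1165)), (np.float64(0.1326), np.float64(0.1552))]
18 [(np.float64(0.0098), np.float64(0.0407)), (np.float64(0.0131), np.float64(0.0824)), (np.float64(0.0098), np.float64(0.1241)), (np.float64(0.0), np.float64(0.1648)), (np.float64(-0.016), np.float64(0.2035))]
```

```bash
python3 -m crank '[[0,0,0,-0.0098,0,-0.0407,0],[0,0,0,-0.0131,0,-0.0824,0],[0,0,0,-0.0098,0,-0.1241,0],[0,0,0,0,0,-0.1648,0],[0,0,0,0.016,0,-0.2035,0]]'  ; python3 - <<'E'
from h import *
s=st()
p,d=arm.snapshot("wrist"); cv2.imwrite("pics/g.png",p)
E
```

```text
time_s: 5.6
tool_pos: [560.3, -49.9, 234.5]
eef_rot: [0.73, 0.683, -0.0, 0.0]
wrist_force: [-1.3, 1.3, -1.5]
width: 51.7
t 5.6 tcp_box [ -1.  -81.1 234.5] F [-1.3  1.3 -1.5] w 51.7
```

View pics/g.png

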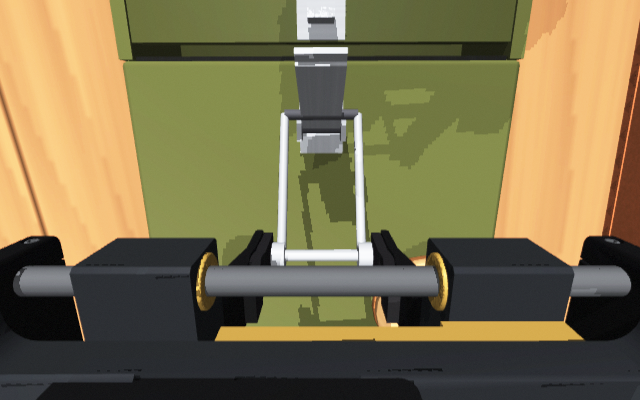

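Bar (320,255) is held between the fingertips and the loop is lifting; carry on along the arc.

```bash
python3 -m crank '[[0,0,0,0.0219,0,-0.0357,0],[0,0,0,0.049,0,-0.0675,0],[0,0,0,0.0809,0,-0.0947,0],[0,0,0,0.1165,0,-0.1165,0],[0,0,0,0.1552,0,-0.1326,0]]' ; python3 -c "
from h import *
st()"; python3 -m crank '[[0,0,0,0.0407,0,-0.0098,0],[0,0,0,0.0824,0,-0.0131,0],[0,0,0,0.1241,0,-0.0098,0],[0,0,0,0.1648,0,0,0],[0,0,0,0.2035,0,0.016,0]]' ;python3 - <<'E'
from h import *
s=st()
p,d=arm.snapshot("wrist"); cv2.imwrite("pics/i.png",p)
E
```

```text
time_s: 6.07
tool_pos: [563.6, -2.4, 273.6]
eef_rot: [0.73, 0.683, 0.0, 0.0]
wrist_force: [-2.9, -0.8, -0.7]
width: 51.3
t 6.07 tcp_box [ -0.8 -33.5 273.6] F [-2.9 -0.8 -0.7] w 51.3
time_s: 6.48
tool_pos: [567.7, 59.1, 267.5]
eef_rot: [0.73, 0.684, 0.0, -0.0]
wrist_force: [-4.0, -0.7, 1.2]
width: 51.6
t 6.48 tcp_box [ -0.6  28.1 267.5] F [-4.  -0.7  1.2] w 51.6
```

View pics/i.png

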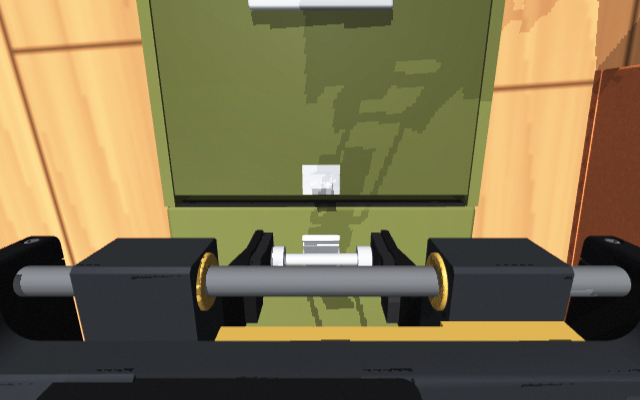

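```bash
python3 -m crank '[[0,0,0,0.0357,0.003,0.0219,0],[0,0,0,0.0675,0.003,0.049,0],[0,0,0,0.0947,0.003,0.0809,0],[0,0,0,0.1165,0.003,0.1165,0],[0,0,0,0.1300,0.003,0.1552,0]]' ;python3 - <<'E'
from h import *
s=st()
for n in("wrist","side"):
    p,d=arm.snapshot(n); 
    if n=="side": p=cv2.resize(p[120:290,220:420],None,fx=4,fy=3.5)
    cv2.imwrite(f"pics/j_{n}.png",p)
st()
E
```

```text
time_s: 6.95
tool_pos: [570.4, 98.3, 219.7]
eef_rot: [0.73, 0.684, -0.0, -0.001]
wrist_force: [-4.4, 2.0, 1.3]
width: 51.9
t 6.95 tcp_box [ -0.4  67.4 219.7] F [-4.4  2.   1.3] w 51.9
t 7.05 tcp_box [ -0.8  67.6 218. ] F [-3.5  4.6 -0.2] w 52.3
```

View pics/j_wrist.png

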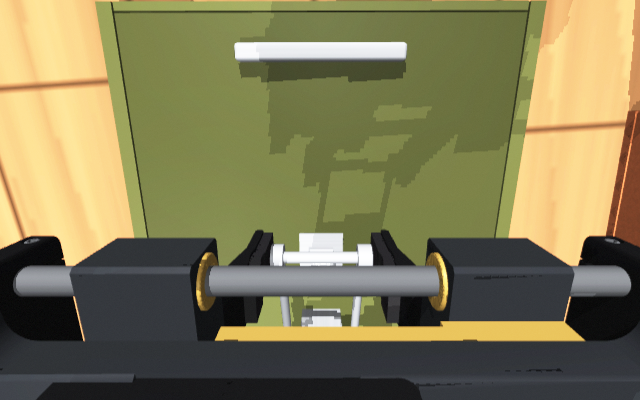

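View pics/j_side.png

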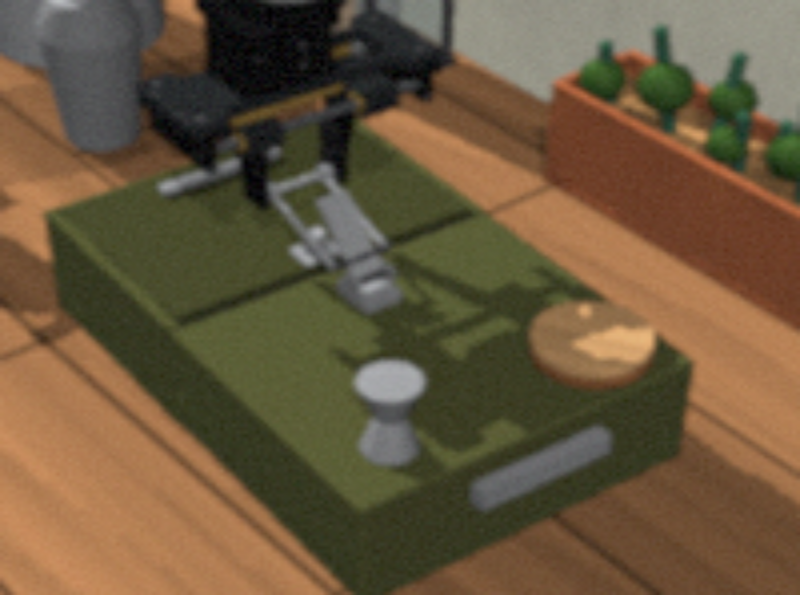

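```bash
python3 -m crank '[[0,0,0,0.003,0.003,0.025,0],[0,0,0,0.003,0.003,0.05,0],[0,0,0,0.001,0.003,0.075,0],[0,0,0,-0.003,0.003,0.1,0],[0,0,0,-0.006,0.003,0.11,0]]' ;python3 - <<'E'
from h import *
s=st()
for n in("side",):
    p,d=arm.snapshot(n); 
    if n=="side": p=cv2.resize(p[140:240,260:380],None,fx=6,fy=5)
    cv2.imwrite(f"pics/k_{n}.png",p)
st()
E
```

```text
time_s: 7.47
tool_pos: [570.3, 95.6, 185.7]
eef_rot: [0.73, 0.684, -0.001, -0.002]
wrist_force: [-4.5, 3.3, -0.2]
width: 51.9
t 7.47 tcp_box [ -0.4  64.7 185.7] F [-4.5  3.3 -0.2] w 51.9
t 7.52 tcp_box [ -0.4  64.5 185.4] F [-3.5  3.2  0.1] w 51.9
```

View pics/k_side.png

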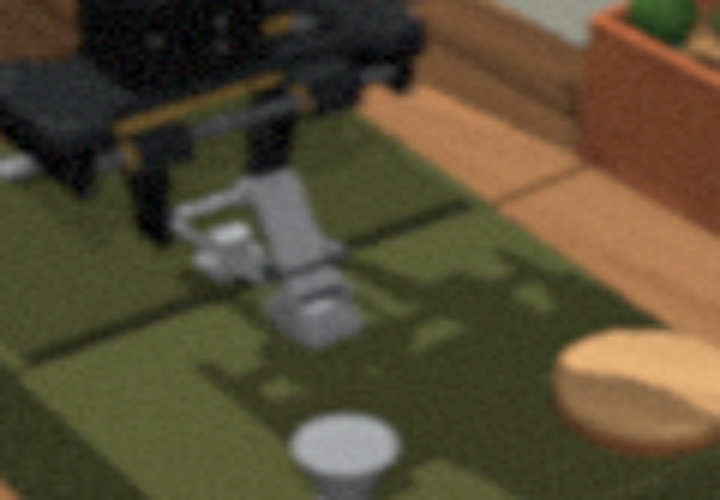

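```bash
python3 -m crank '[[0,0,0,-0.002,0,0.015,0],[0,0,0,-0.004,0,0.03,0],[0,0,0,-0.005,0,0.042,0],[0,0,0,-0.005,0,0.044,0],[0,0,0,-0.005,0,0.044,0]]' ;python3 - <<'E'
from h import *
s=st(); T=Twc("wrist",s)
p,d=arm.snapshot("wrist"); cv2.imwrite(f"pics/l_wrist.png",p); np.savez("w3.npz",p=p,d=d,T=T)
p,d=arm.snapshot("side"); p=cv2.resize(p[140:240,260:380],None,fx=6,fy=5); cv2.imwrite(f"pics/l_side.png",p)
st()
E
```

```text
time_s: 7.93
tool_pos: [570.3, 93.1, 173.1]
eef_rot: [0.73, 0.683, -0.002, -0.001]
wrist_force: [-6.4, 0.7, 0.3]
width: 52.0
t 7.93 tcp_box [ -0.2  62.2 173.1] F [-6.4  0.7  0.3] w 52.0
t 8.03 tcp_box [ -0.2  62.2 173.3] F [-6.6 -0.2 -0. ] w 51.7
```

View pics/l_wrist.png

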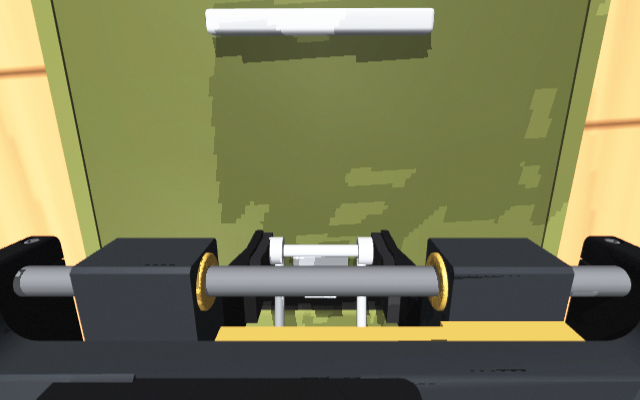

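View pics/l_side.png

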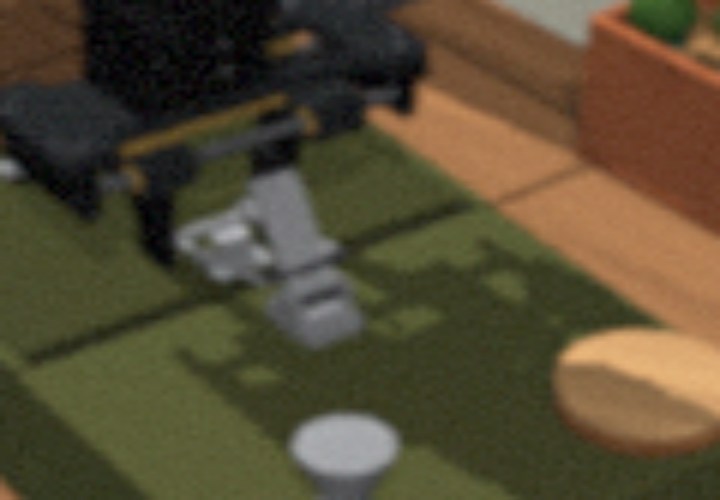

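```bash
python3 - <<'E'
from h import *
z=np.load("w3.npz"); B=w2b(cloud("wrist",z["d"],z["T"]))
for u in(275,290,320,350,366): print(u,[tuple(np.round(B[v,u],1)) for v in(240,245,250,255,260,264)])
E
```

```text
275 [(np.float64(-22.4), np.float64(72.7), np.float64(112.3)), (np.float64(-22.0), np.float64(71.4), np.float64(115.7)), (np.float64(-21.8), np.float64(69.7), np.float64(117.6)), (np.float64(-21.8), np.float64(67.1), np.float64(117.8)), (np.float64(-22.1), np.float64(63.9), np.float64(116.9)), (np.float64(-22.7), np.float64(60.1), np.float64(113.8))]
290 [(np.float64(-16.3), np.float64(67.0), np.float64(99.0)), (np.float64(-15.0), np.float64(69.6), np.float64(111.5)), (np.float64(-14.9), np.float64(67.6), np.float64(113.2)), (np.float64(-15.0), np.float64(65.0), np.float64(113.5)), (np.float64(-16.6), np.float64(55.0), np.float64(98.9)), (np.float64(-16.6), np.float64(53.1), np.float64(100.1))]
320 [(np.float64(0.1), np.float64(67.5), np.float64(100.1)), (np.float64(0.2), np.float64(70.0), np.float64(112.5)), (np.float64(0.2), np.float64(67.8), np.float64(113.7)), (np.float64(0.2), np.float64(64.9), np.float64(113.4)), (np.float64(0.1), np.float64(56.2), np.float64(101.4)), (np.float64(0.1), np.float64(54.1), np.float64(102.1))]
350 [(np.float64(16.5), np.float64(66.9), np.float64(98.9)), (np.float64(15.4), np.float64(69.6), np.float64(111.6)), (np.float64(15.3), np.float64(67.8), np.float64(113.7)), (np.float64(15.4), np.float64(64.5), np.float64(112.5)), (np.float64(16.6), np.float64(55.7), np.float64(100.4)), (np.float64(16.7), np.float64(52.9), np.float64(99.7))]
366 [(np.float64(23.2), np.float64(73.1), np.float64(113.3)), (np.float64(22.9), np.float64(71.5), np.float64(116.0)), (np.float64(22.8), np.float64(69.2), np.float64(116.8)), (np.float64(22.8), np.float64(66.9), np.float64(117.6)), (np.float64(22.9), np.float64(64.2), np.float64(117.6)), (np.float64(25.5), np.float64(53.3), np.float64(100.5))]
```

```bash
python3 -m crank '[[0,0,0,0,0,0.006,0],[0,0,0,0,0,0.006,0],[0,0,0,0,0,0.006,0.5],[0,0,0,0,0,0.006,0.5],[0,0,0,0,0,0.006,0.5]]' ; python3 - <<'E'
from h import *
s=st(); T=Twc("wrist",s)
p,d=arm.snapshot("wrist"); cv2.imwrite(f"pics/m_wrist.png",p); B=w2b(cloud("wrist",d,T))
m=(abs(B[...,0])<15)&(B[...,1]>56)&(B[...,1]<80)&(B[...,2]>104)&(B[...,2]<122); m[:200]=0
Q=B[m]; print(len(Q),np.percentile(Q,[5,50,95],axis=0).round(1))
E
```

```text
time_s: 8.45
tool_pos: [572.6, 93.0, 173.2]
eef_rot: [0.73, 0.683, 0.001, 0.001]
wrist_force: [-0.0, 0.4, -0.8]
width: 62.3
t 8.45 tcp_box [  2.1  62.2 173.2] F [-0.   0.4 -0.8] w 62.3
635 [[-13.6  64.1 106.7]
 [  0.3  67.  109. ]
 [ 13.7  68.8 110.3]]
```

View pics/m_wrist.png

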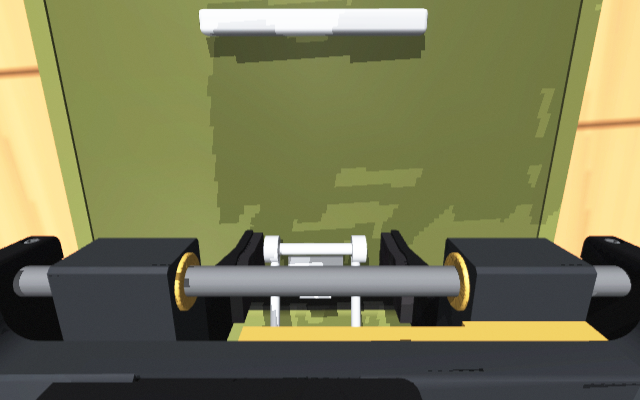

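```bash
python3 -m crank '[[0,0,0,0,-0.007,-0.1,0.5],[0,0,0,0,-0.007,-0.2,0.5],[0,0,0,0,-0.007,-0.25,0],[0,0,0,0,-0.007,-0.25,-1],[0,0,0,0,-0.007,-0.25,-1]]' 20; python3 -m crank '[[0,0,0,0,0,0,-1],[0,0,0,0,0,0,-1],[0,0,0,0,0,0,-1],[0,0,0,0,0,0,-1],[0,0,0,0,0,0,-1]]' ; python3 - <<'E'
from h import *
s=st(); T=Twc("wrist",s)
for n in("wrist","side","top"):
    p,d=arm.snapshot(n); 
    if n=="wrist": B=w2b(cloud("wrist",d,T))
    else: p=cv2.resize(p[140:240,260:380],None,fx=6,fy=5)
    cv2.imwrite(f"pics/n_{n}.png",p)
s=st()
go(b2w([0,45,235]),Rtool(),s)
E
```

```text
time_s: 8.92
tool_pos: [570.7, 93.0, 249.5]
eef_rot: [0.73, 0.683, 0.001, 0.001]
wrist_force: [-0.3, -0.8, -0.5]
width: 52.4
time_s: 9.33
tool_pos: [569.3, 93.0, 247.2]
eef_rot: [0.73, 0.683, -0.001, -0.0]
wrist_force: [-0.6, -0.3, 0.0]
width: 19.9
t 9.33 tcp_box [ -1.1  62.  247.2] F [-0.6 -0.3  0. ] w 19.9
t 9.48 tcp_box [ -0.9  62.  247.8] F [ 0.2 -1.  -0.5] w 7.8
turn [-0.0003  0.0001 -0.0012] shift [-0.0568  0.0031  0.0427] mm [-17.    0.9  12.8]
```

View pics/n_wrist.png

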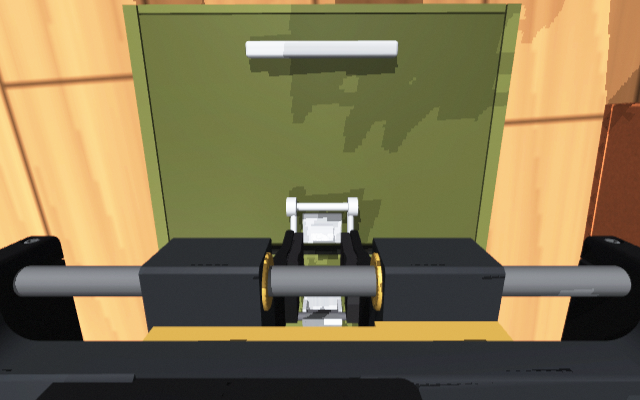

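View pics/n_side.png

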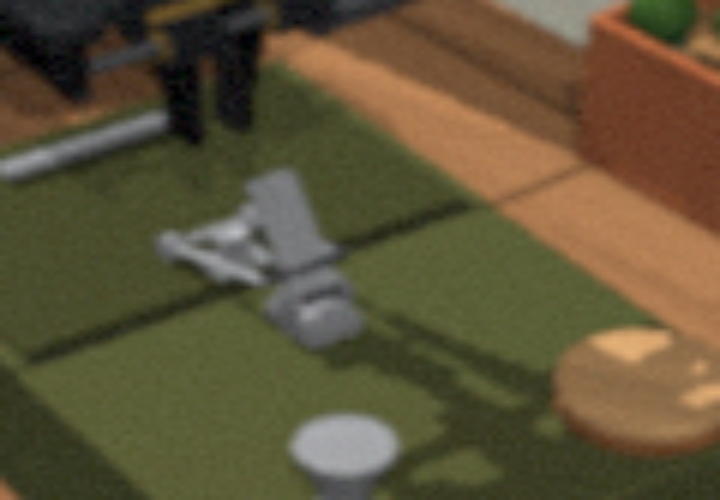

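View pics/n_top.png

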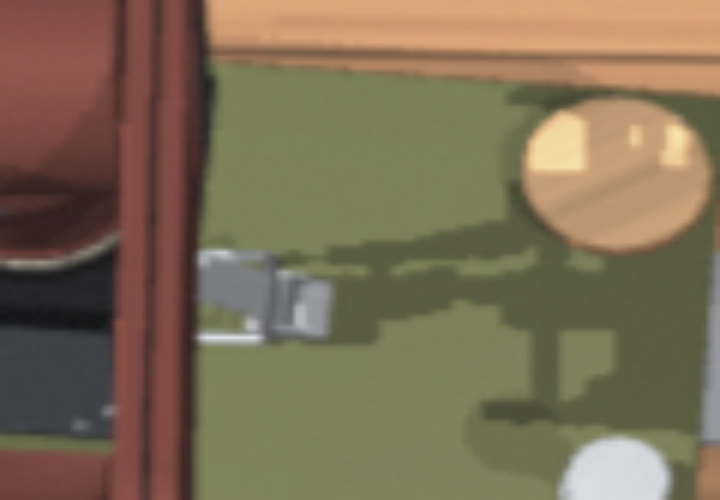

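```bash
python3 -m crank '[[0,0,0,-0.057,0.004,0.04,-1],[0,0,0,-0.057,0.004,0.04,-1],[0,0,0,-0.057,0.004,0.04,-1],[0,0,0,-0.057,0.004,0.04,-1],[0,0,0,-0.057,0.004,0.04,-1]]' ; python3 -m crank '[[0,0,0,-0.03,0,0,-1],[0,0,0,-0.06,0,0,-1],[0,0,0,-0.08,0,0,-1]]' ; python3 -c "
from h import *
st()"
```

```text
time_s: 9.9
tool_pos: [570.0, 76.3, 236.7]
eef_rot: [0.73, 0.683, 0.0, 0.0]
wrist_force: [-0.3, -0.1, -0.4]
width: 0.1
time_s: 10.15
tool_pos: [568.3, 51.1, 236.5]
eef_rot: [0.73, 0.683, 0.0, 0.0]
wrist_force: [-0.9, 1.5, 0.7]
width: 0.5
t 10.15 tcp_box [  0.5  20.2 236.5] F [-0.9  1.5  0.7] w 0.5
```

```bash
python3 -m crank '[[0,0,0,-0.025,0,0,-1],[0,0,0,-0.05,0,0,-1],[0,0,0,-0.07,0,0,-1],[0,0,0,-0.09,0,0,-1]]' ; python3 - <<'E'
from h import *
s=st()
for n in("side",):
    p,d=arm.snapshot(n); p=cv2.resize(p[140:240,260:380],None,fx=6,fy=5)
    cv2.imwrite(f"pics/o_{n}.png",p)
st()
E
```

```text
time_s: 10.48
tool_pos: [566.3, 24.1, 236.2]
eef_rot: [0.73, 0.683, 0.0, 0.0]
wrist_force: [-0.1, 1.0, 1.1]
width: 0.2
t 10.48 tcp_box [  0.3  -6.9 236.2] F [-0.1  1.   1.1] w 0.2
t 10.53 tcp_box [  0.3  -7.8 236.1] F [ 0.6 -0.8  0. ] w 0.5
```

View pics/o_side.png

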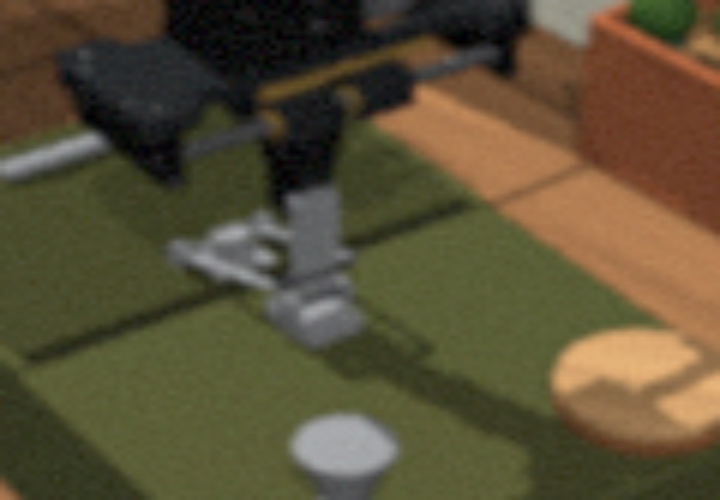

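```bash
python3 -m crank '[[0,0,0,-0.03,0,-0.005,-1],[0,0,0,-0.064,0,-0.001,-1],[0,0,0,-0.097,0,0.011,-1],[0,0,0,-0.097,0,0.011,-1]]' ; python3 - <<'E'
from h import *
s=st()
for n in("side",):
    p,d=arm.snapshot(n); p=cv2.resize(p[140:240,260:380],None,fx=6,fy=5)
    cv2.imwrite(f"pics/p_{n}.png",p)
st()
E
```

```text
time_s: 10.87
tool_pos: [564.3, -4.9, 232.2]
eef_rot: [0.73, 0.683, 0.0, -0.001]
wrist_force: [0.4, 5.4, 1.5]
width: 0.5
t 10.87 tcp_box [ 1.000e-01 -3.600e+01  2.322e+02] F [0.4 5.4 1.5] w 0.5
t 10.92 tcp_box [ 2.000e-01 -3.540e+01  2.326e+02] F [0.8 6.1 0.9] w 0.1
```

View pics/p_side.png

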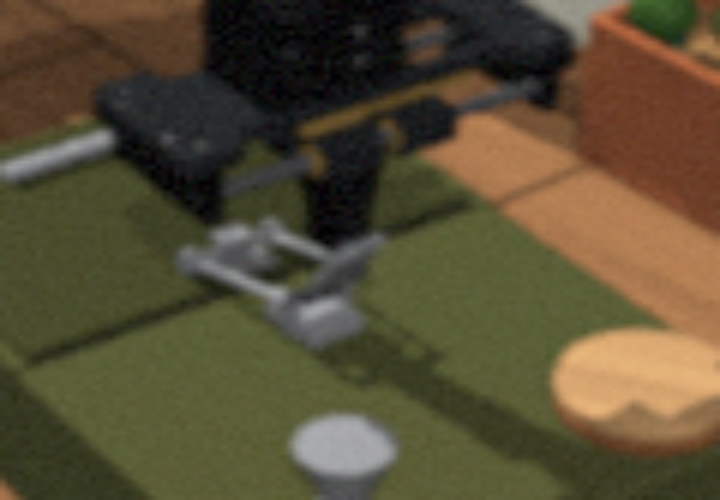

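```bash
python3 -m crank '[[0,0,0,-0.015,0,0.009,-1],[0,0,0,-0.03,0,0.018,-1],[0,0,0,-0.044,0,0.03,-1],[0,0,0,-0.057,0,0.042,-1],[0,0,0,-0.057,0,0.042,-1]]' ; python3 -c "
from h import *
st()"
```

```text
time_s: 11.33
tool_pos: [563.3, -20.6, 219.8]
eef_rot: [0.73, 0.683, 0.001, -0.001]
wrist_force: [0.2, 5.3, 1.7]
width: 0.6
t 11.33 tcp_box [ 1.000e-01 -5.170e+01  2.198e+02] F [0.2 5.3 1.7] w 0.6
```

```bash
python3 -m crank '[[0,0,0,-0.011,0,0.015,-1],[0,0,0,-0.02,0,0.031,-1],[0,0,0,-0.026,0,0.048,-1],[0,0,0,-0.03,0,0.06,-1],[0,0,0,-0.03,0,0.06,-1]]' ; python3 -c "
from h import *
st()"
```

```text
time_s: 11.75
tool_pos: [562.3, -30.8, 201.3]
eef_rot: [0.73, 0.683, -0.001, -0.0]
wrist_force: [0.9, 0.5, 0.5]
width: 0.8
t 11.75 tcp_box [-2.000e-01 -6.200e+01  2.013e+02] F [0.9 0.5 0.5] w 0.8
```

```bash
python3 - <<'E'
from h import *
for n in("side",):
    p,d=arm.snapshot(n); p=cv2.resize(p[140:240,260:380],None,fx=6,fy=5)
    cv2.imwrite(f"pics/q_{n}.png",p)
st()
E
```

```text
t 11.8 tcp_box [-1.000e-01 -6.190e+01  2.016e+02] F [-0.8 -0.8  0.1] w -0.0
```

View pics/q_side.png

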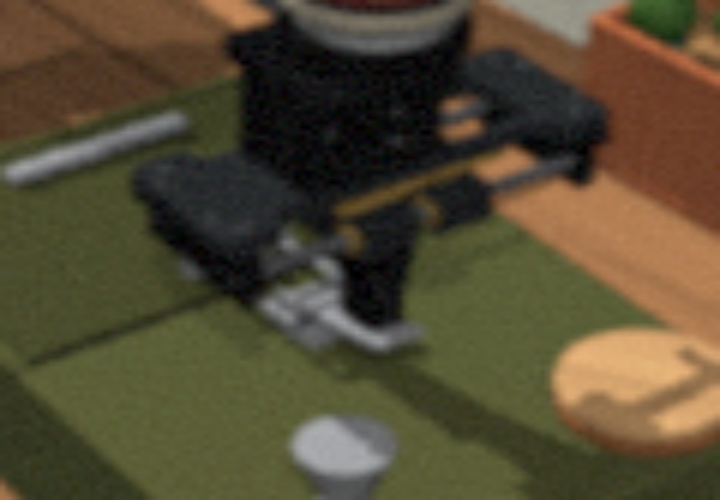

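```bash
python3 -m crank '[[0,0,0,-0.005,0,0.01,-1],[0,0,0,-0.005,0,0.02,-1],[0,0,0,-0.005,0,0.02,-1]]' ; python3 -c "
from h import *
st()"; python3 -m crank '[[0,0,0,-0.005,0,0.006,-1],[0,0,0,-0.005,0,0.008,-1],[0,0,0,-0.005,0,0.008,-1]]' ; python3 -c "
from h import *
st()"
```

```text
time_s: 12.05
tool_pos: [562.2, -31.9, 195.4]
eef_rot: [0.73, 0.683, -0.001, -0.0]
wrist_force: [-0.2, 0.2, -0.6]
width: 0.3
t 12.05 tcp_box [ -0.3 -63.  195.4] F [-0.2  0.2 -0.6] w 0.3
time_s: 12.3
tool_pos: [562.4, -33.2, 193.6]
eef_rot: [0.73, 0.683, -0.0, -0.0]
wrist_force: [-0.3, -0.4, -0.0]
width: 0.2
t 12.3 tcp_box [  0.  -64.4 193.6] F [-0.3 -0.4 -0. ] w 0.2
```

```bash
python3 -m crank '[[0,0,0,0,0,0.004,-1],[0,0,0,0,0,0.006,-1],[0,0,0,0,0,0.006,-1]]' ; python3 -c "
from h import *
st()"; python3 -m crank '[[0,0,0,0,0,0.003,-1],[0,0,0,0,0,0.003,-1]]' ; python3 - <<'E'
from h import *
for n in("side",):
    p,d=arm.snapshot(n); p=cv2.resize(p[140:240,260:380],None,fx=6,fy=5)
    cv2.imwrite(f"pics/r_{n}.png",p)
st()
E
```

```text
time_s: 12.55
tool_pos: [562.5, -33.1, 191.9]
eef_rot: [0.73, 0.683, -0.0, -0.0]
wrist_force: [-0.2, -0.2, 0.7]
width: 0.2
t 12.55 tcp_box [ 1.000e-01 -6.420e+01  1.919e+02] F [-0.2 -0.2  0.7] w 0.2
time_s: 12.72
tool_pos: [562.5, -33.1, 191.0]
eef_rot: [0.73, 0.683, -0.0, -0.0]
wrist_force: [0.3, -1.0, -0.1]
width: 0.2
t 12.77 tcp_box [ 1.00e-01 -6.42e+01  1.91e+02] F [-0.3 -0.8  0.4] w 0.5
```

View pics/r_side.png

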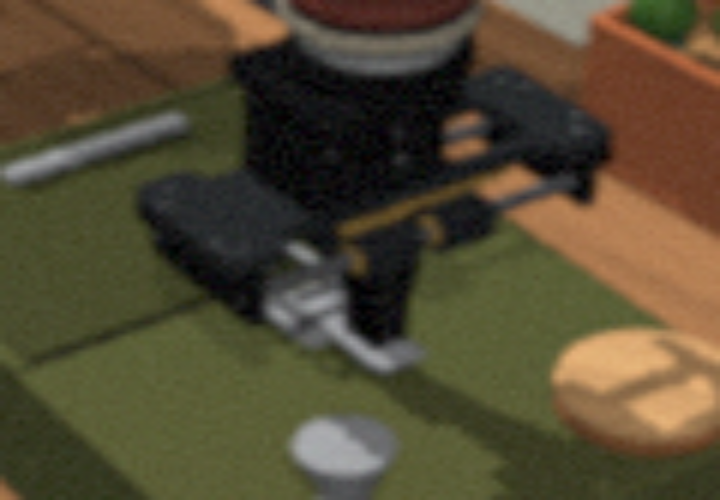

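```bash
python3 -m crank '[[0,0,0,0,0,0.003,-1],[0,0,0,0,0,0.003,-1]]' ; python3 -c "
from h import *
st()"; python3 -m crank '[[0,0,0,0,0,0.002,-1],[0,0,0,0,0,0.002,-1]]' ; python3 - <<'E'
from h import *
st()
E
```

```text
time_s: 12.93
tool_pos: [562.5, -33.1, 190.1]
eef_rot: [0.73, 0.683, -0.0, -0.0]
wrist_force: [0.5, -0.3, 0.1]
width: 0.1
t 12.93 tcp_box [ 1.000e-01 -6.420e+01  1.901e+02] F [ 0.5 -0.3  0.1] w 0.1
time_s: 13.1
tool_pos: [562.5, -33.1, 189.9]
eef_rot: [0.73, 0.683, -0.0, -0.0]
wrist_force: [-1.2, 0.2, 2.8]
width: 0.5
t 13.1 tcp_box [  0.2 -64.2 189.9] F [-1.2  0.2  2.8] w 0.5
```

```bash
python3 -m crank '[[0,0,0,0,0,0.0015,-1],[0,0,0,0,0,0.0015,-1]]' ; python3 -m crank '[[0,0,0,0,0,0.001,-1],[0,0,0,0,0,0.001,-1]]'
```

```text
time_s: 13.27
tool_pos: [562.6, -33.1, 189.9]
eef_rot: [0.73, 0.683, 0.0, 0.0]
wrist_force: [-2.6, 1.1, 4.7]
width: 0.1
time_s: 13.43
tool_pos: [562.6, -33.1, 189.8]
eef_rot: [0.73, 0.683, 0.0, 0.0]
wrist_force: [-3.2, 0.6, 6.7]
width: 0.3
```

```bash
python3 -m crank '[[0,0,0,0,0,0.002,-1],[0,0,0,0,0,0.0035,-1],[0,0,0,0,0,0.0035,-1]]' 
```

```text
time_s: 13.68
tool_pos: [562.7, -33.1, 189.6]
eef_rot: [0.73, 0.684, 0.0, 0.0]
wrist_force: [-6.6, 1.2, 12.5]
width: 0.3
```

```bash
python3 -m crank '[[0,0,0,0,-0.001,0.001,-1],[0,0,0,0,-0.002,0.0015,-1],[0,0,0,0,-0.002,0.0015,-1]]' ; python3 -m crank '[[0,0,0,0,0,0,-1],[0,0,0,0,0,0,-1]]'
```

```text
time_s: 13.93
tool_pos: [562.5, -33.1, 189.6]
eef_rot: [0.73, 0.683, 0.001, 0.001]
wrist_force: [-5.7, 1.2, 13.5]
width: 0.6
time_s: 14.1
tool_pos: [562.5, -33.1, 189.6]
eef_rot: [0.73, 0.683, 0.001, 0.001]
wrist_force: [-6.1, 1.0, 12.9]
width: 0.1
```

```bash
python3 -m crank '[[0,0,0,0,0,0.001,-1],[0,0,0,0,0,0.001,-1]]' ; python3 -m crank '[[0,0,0,0,0,0.0003,-1],[0,0,0,0,0,0.0003,-1],[0,0,0,0,0,0.0003,-1],[0,0,0,0,0,0.0003,-1]]'; python3 -m crank '[[0,0,0,0,0,0,-1],[0,0,0,0,0,0,-1],[0,0,0,0,0,0,-1],[0,0,0,0,0,0,-1],[0,0,0,0,0,0,-1]]'
```

```text
time_s: 14.27
tool_pos: [562.5, -33.1, 189.6]
eef_rot: [0.73, 0.683, 0.0, 0.001]
wrist_force: [-6.2, 1.0, 15.6]
width: 0.5
time_s: 14.6
tool_pos: [562.6, -33.1, 189.6]
eef_rot: [0.73, 0.683, 0.0, 0.001]
wrist_force: [-5.9, 0.8, 15.3]
width: 0.5
time_s: 15.02
tool_pos: [562.6, -33.1, 189.6]
eef_rot: [0.73, 0.684, 0.001, 0.001]
wrist_force: [-6.7, 1.8, 14.8]
width: 0.6
```

```bash
python3 -m crank '[[0,0,0,0,0,0.0002,-1],[0,0,0,0,0,0.0002,-1],[0,0,0,0,0,0.0002,-1],[0,0,0,0,0,0.0002,-1],[0,0,0,0,0,0.0002,-1]]'; python3 -m crank '[[0,0,0,0,0,-0.02,-1],[0,0,0,0,0,-0.08,-1],[0,0,0,0,0,-0.2,-1],[0,0,0,0,0,-0.35,-1],[0,0,0,0,0,-0.5,-1]]'; python3 -m crank '[[0,0,0,-0.1,0,-0.1,-1],[0,0,0,-0.2,0,-0.1,-1],[0,0,0,-0.2,0,-0.1,-1],[0,0,0,-0.2,0,-0.1,-1]]'; python3 - <<'E'
from h import *
s=st(); T=Twc("wrist",s)
for n in("wrist","side","top"):
    p,d=arm.snapshot(n); 
    if n=="wrist":
        B=w2b(cloud("wrist",d,T)); np.savez("w4.npz",p=p,d=d,T=T)
    elif n=="side": p=cv2.resize(p[140:290,220:420],None,fx=4,fy=4)
    cv2.imwrite(f"pics/s_{n}.png",p)
E
```

```text
time_s: 15.43
tool_pos: [562.5, -33.1, 189.5]
eef_rot: [0.73, 0.683, 0.001, 0.001]
wrist_force: [-6.2, 2.3, 15.7]
width: 0.5
time_s: 15.85
tool_pos: [561.2, -32.9, 330.7]
eef_rot: [0.73, 0.683, -0.001, -0.001]
wrist_force: [1.3, -1.2, 0.8]
width: 0.2
time_s: 16.18
tool_pos: [557.9, -94.2, 360.4]
eef_rot: [0.731, 0.682, 0.0, 0.0]
wrist_force: [0.4, 1.0, -1.7]
width: 0.7
t 16.18 tcp_box [  -0.6 -125.5  360.4] F [ 0.4  1.  -1.7] w 0.7
```

View pics/s_wrist.png

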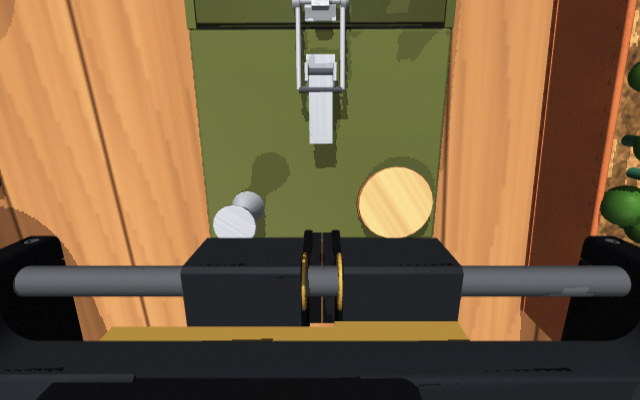

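View pics/s_side.png

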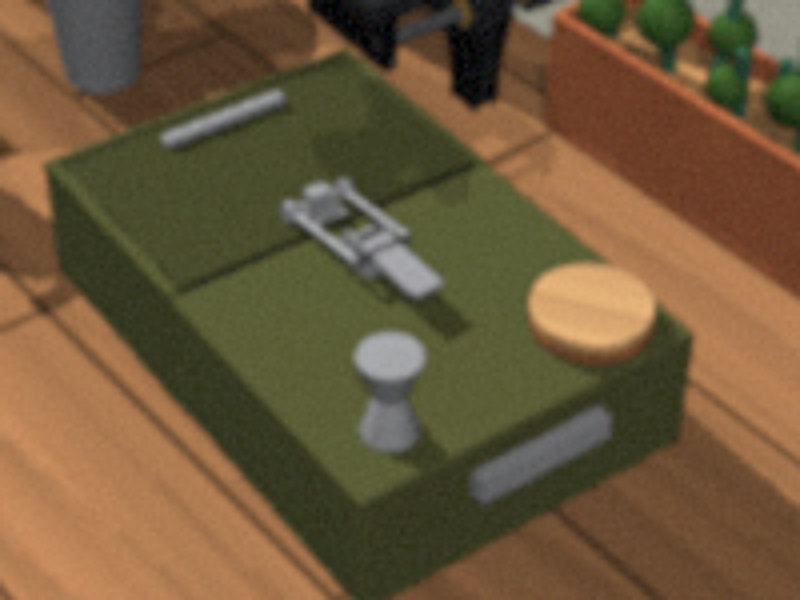

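View pics/s_top.png

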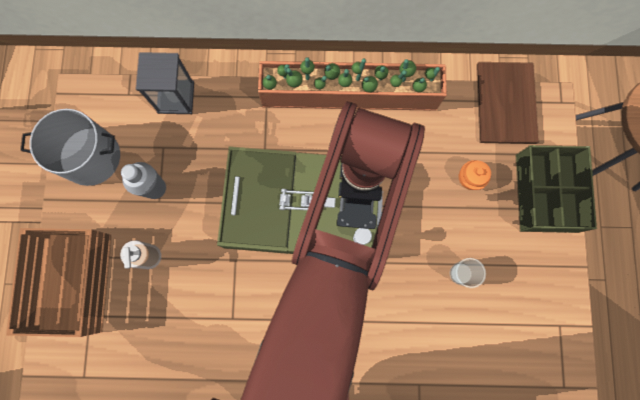

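```bash
python3 -m crank '[[0,0,0,0.13,0,0,-1],[0,0,0,0.26,0,0,-1],[0,0,0,0.38,0,0,-1],[0,0,0,0.38,0,0,-1],[0,0,0,0.38,0,0,-1]]';  python3 - <<'E'
from h import *
s=st(); T=Twc("wrist",s); p,d=arm.snapshot("wrist"); B=w2b(cloud("wrist",d,T)); cv2.imwrite("pics/t.png",p)
u=int(round(proj("wrist",b2w([0,50,110]),T)[0]))
for v in range(60,260,3):
    if -85<B[v,u,1]<75: print(v,np.round(B[v,u]),np.round(B[v,u-12]),np.round(B[v,u+35,1:]),end="; ")
    if v%2==0: print()
E
```

```text
time_s: 16.75
tool_pos: [565.1, 23.7, 359.3]
eef_rot: [0.728, 0.685, -0.0, -0.001]
wrist_force: [0.6, -0.6, 0.1]
width: 0.4
t 16.75 tcp_box [ -1.   -7.4 359.3] F [ 0.6 -0.6  0.1] w 0.4







99 [  0.  75. 101.] [-12.  75.  99.] [ 75. 100.]; 102 [  0.  72. 101.] [-12.  72. 100.] [ 72. 101.]; 
105 [ 0. 69. 99.] [-12.  69. 100.] [69. 98.]; 108 [ 0. 66. 99.] [-12.  66. 100.] [66. 99.]; 
111 [ 0. 63. 99.] [-12.  63. 100.] [ 63. 100.]; 114 [  0.  60. 100.] [-12.  60. 100.] [60. 99.]; 
117 [  0.  57. 101.] [-12.  57.  98.] [57. 99.]; 120 [  0.  54. 101.] [-12.  54. 103.] [54. 99.]; 
123 [  0.  51. 101.] [-12.  51. 102.] [51. 99.]; 126 [  0.  49. 118.] [-12.  48. 109.] [ 48. 101.]; 
129 [  0.  46. 117.] [-12.  45. 110.] [45. 99.]; 132 [  1.  43. 118.] [-12.  42. 102.] [42. 99.]; 
135 [  1.  40. 118.] [-12.  38. 102.] [38. 99.]; 138 [  1.  35. 102.] [-12.  35. 100.] [ 35. 100.]; 
141 [  1.  32. 102.] [-12.  32. 102.] [ 32. 100.]; 144 [ 1. 29. 98.] [-12.  29. 100.] [29. 99.]; 
147 [ 1. 25. 97.] [-12.  25.  98.] [26. 98.]; 150 [ 1. 22. 97.] [-12.  22.  98.] [22. 98.]; 
153 [ 1. 19. 99.] [-12. 
[... 1103 characters left out ...]
] [-13. -56.  99.] [-55. 100.]; 222 [  1. -52. 120.] [-13. -59. 101.] [-59. 100.]; 
225 [  1. -56. 119.] [-13. -63.  99.] [-63.  99.]; 228 [  1. -59. 118.] [-13. -67.  98.] [-67.  98.]; 
231 [  1. -63. 119.] [ -6.   5. 292.] [-70.  99.]; 234 [  1.   4. 292.] [ -6.   5. 296.] [-74. 100.]; 
237 [  1.   4. 296.] [ -5.   5. 299.] [ 32. 363.]; 240 [  1.   4. 300.] [ -5.   5. 304.] [ 68. 451.]; 
243 [  1.   4. 305.] [ -5.   5. 308.] [ 32. 368.]; 246 [  1.   4. 307.] [ -5.   6. 312.] [ 32. 370.]; 
249 [  1.   4. 311.] [ -5.   5. 314.] [ 32. 372.]; 252 [  1.   3. 311.] [ -5.   4. 314.] [ 32. 374.]; 
255 [  0.  68. 451.] [ -5.   4. 317.] [ 32. 377.]; 258 [  1.   0. 313.] [ -5.   3. 319.] [ 32. 378.];
```

View pics/t.png

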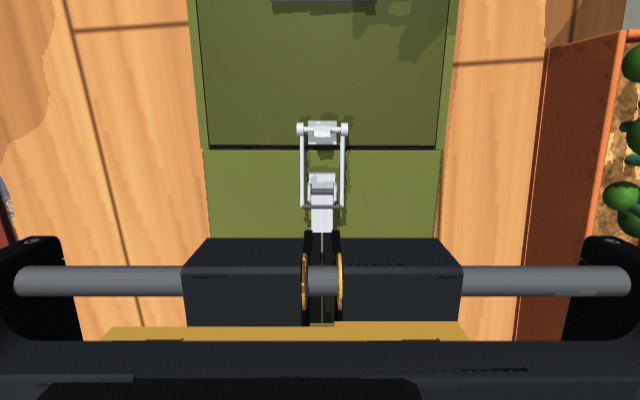

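```bash
python3 - <<'E'
from plant import arm
print(arm.sign_off())
E
```

```text
the job is handed in; nothing more can be done
None
```

The ice box is latched and the job is handed in, at 16.8 s of the 61 s allowed.

- **Loop:** I pinched it by its rollers at 8 N, swung it over the top and released it on the lid. The bar lay about 14 mm beyond the keeper's throat, slightly more than the 7 to 13 mm asked. It drew in under the lip when the lever moved. Side forces while swinging it were about 7 N at most.
- **Lever:** I pushed it over with closed fingertips and read at most about 6 N. It dropped flat by itself past its centre.
- **Bearing down:** I held it at 15 to 16 N from about 14.3 to 15.4 s, with about 6 N of sideways force as well. I then lifted clear.

The last wrist view showed:
- **Lever:** flat, with its top 19 to 20 mm above the deck.
- **Bar:** in the keeper, at y about 46 mm.
- **Lid:** the keeper had moved about 5 mm in -y, which puts the lid opening near 0.003 m. That comes from depth readings good to about 1 to 2 mm, so being under 0.0045 is likely but not measured exactly.

In the last pictures the coasters and jigger had not visibly moved, and the other bar things look untouched. I did not measure their final poses.

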